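Seat the jamb block and hold the cover's hinge lined up for its pin

ROBOT

A 7-joint arm with a two-finger parallel gripper is mounted at the origin on a cart in front of the work surface, level with it; the furniture and walls round the work are solid. World frame = base frame: x ahead of the robot, y to its left, z up, the work surface at z = 0. Lengths are in m, angles in rad, forces in N, time in s.
With the tool pointing down it reaches from about 0.425 to 0.875 m from the base axis. Payload 4.7 kg.
Tool frame: the origin (TCP) lies midway between the tips of the shut fingers; the grasp point (between the pads) lies 19 mm behind it (ctrl.grip_depth is the distance from the TCP to the grasp point, in m); z points along the fingers, y is the direction in which the jaws open and shut (so a half turn about z gives the same grasp; the last joint's range is limited). The gripper opens to 87 mm and grips with 3 to 60 N. Pads are 19 mm wide; open, the fingers measure 117 mm over their backs; the gripper's body (75 mm by 190 mm) begins 51 mm behind the grasp point.
Start: joints at [1.303, 0.321, -0.07, 1.45, 0.023, 1.371, -0.057], TCP at [0.181, -0.624, 0.223] pointing down, gripper open.
Joint ranges: [-2.86, 2.86], [-0.3, 2.09], [-1.38, 1.24], [0.06, 2.45], [-1.56, 4.7], [0.09, 2.05], [-2.69, 2.69]. Speed limits (rad/s): [2.57, 2.57, 3.14, 3.14, 3.14, 3.14, 3.14].

INTERFACE

Orientations are given as a rotation vector (axis times angle).
In Python, from bench import ctrl gives the robot as it stands. The module is installed in compiled form; this text tells all that it offers.
- The arm moves only by the shell command python3 -m inch 'ROWS' [FORCE]. ROWS is JSON, a list of rows, each a list of 5 numbers: the opening, from -1 (shut) to 1 (fully open), so that 0 is half open, then the shift along the tool's x, y, z in mm, then the turn about the tool's z in rad. In form: [[fingers, tx, ty, tz, twist], ...]. A call has 1 to 5 rows; each row shifts and turns the pose as measured when the row begins, along the tool's axes as they then stand; what a row does not reach is not made up. A row lasts 1/8 s, in which the tool goes at most 62.5 mm and 10.7 degrees, less where a joint would pass 70% of its speed; a pose out of reach is approached as far as the arm can. A call is refused whole if a number of a shift passes 62.5 or a number of a turn 0.188, either way. A call with a gripper value outside its range is refused whole. The fingers move at their own pace and stop on an object; FORCE is the grip in N (left out, the last holds). Time passes only in rows, so rows that do not move let the fingers close. It gives the time, the measured TCP pose, the force and the opening at its end, in the units of the state.
- ctrl.get_state(): the state, without advancing time (a new reading comes with each control period).
- ctrl.get_image(name): name is "side" or "top" or "wrist"; returns a dict with "color" (384x512x3 uint8, red, green, blue), "range_z" (384x512 float32, m along the optical axis (not along the pixel's ray), 0 where there is no reading), "K" (3x3 intrinsics, pixels), "R" (3x3) and "t" (3): a world point X has camera coordinates R X + t. Camera axes: x right, y down, z forward; pixel columns grow to the right and rows downward; lengths in m; the calibration is good to about 2 mm. A picture is of the moment at which its call begins.
- ctrl.close_job(): hands the job in, once; it reports no verdict.
The state is a dict: "time": time; "joint_positions": joint angles; "qd": joint speeds; "joint_torque": joint torques, N m; "position": TCP position; "tool_rot": TCP orientation; "ft_force": force on the tool from outside, world axes, zero at the start; "torque": the same for the moment, N m; "grip_width": opening from 0.0 (shut) to 1.0 (fully open).
Only numpy, scipy, OpenCV 4.12 (cv2) and the standard library are available. Lean on these libraries where they do the work, as an engineer would, in place of code of your own. Each camera call takes 0.05 s, during which the arm holds its last target. There are 200 camera calls.

TASK

Help me hang the cover of this sample block. Seat the loose jamb block flat and square, fully home, in the shaped pocket of the fixture with its two hinge knuckles on the same side as the parked hinge pin, and let go of it; then pick up the cover (it has a grip bar) and bring it in level so that its single knuckle sits between the two knuckles with all the holes in one line, ready for me to push the pin through. Finish while still holding the cover there, steady, with only the gripper carrying it, and leave the timer, the vial and the tape roll alone.

Things in the scene. Friction and masses are not known exactly. Their poses are not given: they have to be found in the camera images.
- fixture: Fixed assembly fixture, placed and turned anew each time: grey base plate 120 x 155 x 8 mm (x -45..75, y -104..50 mm) with an aluminium-walled pocket and an aluminium pin guide post (22 x 20 mm, top at z 68 mm, centred at x 35, y -80 mm). Origin: on the desk under the pocket's centre; z up.
- pin_tip (a point): Tip of the 6 mm steel hinge pin parked in the guide post along the fixture's y, at x 35, y -42, z 54 mm from the fixture's origin; it points to +y. Axes as the fixture's. The pin is fixed; nobody moves it during the job.
- pocket_floor (a point): Centre of the pocket's floor, 8 mm above the desk; axes as the fixture's. The pocket is 47 (x) x 57 (y) mm, 1.5 mm larger than the jamb block on each side; walls about 6 mm thick, 10 to 12 mm high above the floor, the upper part flared outwards as a lead-in. Seated, the jamb block's origin is here and its axes agree.
- jamb_block: Loose aluminium block 44 (x) x 54 (y) x 46 (z) mm, 0.2 to 0.4 kg, a 3 mm steel hinge leaf on its top, two knuckles beyond its +x face. Origin: centre of the block's underside; z up. Stands upright on the desk at the start, turned up to 0.5 rad. Best taken from above across its flat y faces (54 mm apart), at least 15 mm above its underside to clear the pocket walls.
- jamb_bore (a point): On the axis of the jamb block's two knuckles, midway between them: x 35, z 46 mm from the block's origin, axes as the block's. Knuckles: steel tubes along y, 18 mm outside, 10 mm inside, 14 mm long, at y -27..-13 and 13..27 mm. The 26 mm gap between them is open above, below and to +x; the block's face is 13 mm from the axis.
- cover: Loose cover, 0.08 to 0.17 kg, lying flat, turned up to 0.5 rad: white plastic plate 60 (x, -26..34) x 64 (y) x 8 mm; grey upright grip bar on it, 44 mm along x, 12 mm thick in y, z 8 to 44 mm. Origin: at the plate's underside below the bar's middle, near the centre of mass; z up. In place its axes agree with the jamb block's, the plate reaching away from the block (+x), level.
- cover_bore (a point): Centre of the cover's single hinge knuckle, on its hole's axis: 41 mm along -x and 9 mm up from the cover's origin; axes as the cover's. The knuckle is a steel tube along y, 18 mm outside, 10 mm inside, 22 mm long (2 mm free on each side in the jamb block's gap). It belongs at jamb_bore.
- tape_roll: Bystander: roll of tape lying on the desk, 98 mm across, 19 mm high; origin at the centre of its underside.
- timer: Bystander: small white laboratory timer, 62 x 66 x 19 mm; origin at the centre of its underside.
- vial: Bystander: small standing vial with a cap, 22 mm across, 46 mm high; origin at the centre of its underside.
- analyser_corner (a point): Front left foot corner, on the desk, of the tall grey analyser cabinet standing at the back of the desk; the cabinet reaches 0.43 m from here along +x, 0.55 m along -y and 0.68 m up. It never moves: keep the arm clear of it when swinging across.
Not all that is in view belongs to the job. What is shaped like the cover but red is not meant.

How it is judged:
On the way:
1. the jamb block is seated flat and square in the pocket, knuckles on the pin's side, and let go, the cover not yet at the hinge (z of jamb_block in the frame of pocket_floor below 0.0025 m and x of jamb_block in the frame of pocket_floor between -0.004 and 0.004 m and y of jamb_block in the frame of pocket_floor between -0.004 and 0.004 m and x of jamb_bore in the frame of pocket_floor above 0.028 m and angle between jamb_block's own z axis and vertical below 0.04 rad and angle between the y axis of jamb_block and the y axis of fixture, either way round below 0.1 rad and contact force between the fingers and jamb_block below 0.2 N and distance between cover_bore and jamb_bore above 0.03 m), for 0.2 s.
At the end, for the whole second after the job is handed in: Jamb block fully down in the pocket (2.5 mm, tilt 0.04 rad), knuckles on the pin's side, untouched; cover gripped, still, level (0.15 rad), off the fixture, under 5 N on the block; its knuckle centre within 2.5 mm across and 3.5 mm along the jamb knuckles' axis, holes parallel within 0.06 rad (z of jamb_block in the frame of pocket_floor below 0.0025 m and x of jamb_block in the frame of pocket_floor between -0.004 and 0.004 m and y of jamb_block in the frame of pocket_floor between -0.004 and 0.004 m and x of jamb_bore in the frame of pocket_floor above 0.028 m and angle between jamb_block's own z axis and vertical below 0.04 rad and angle between the y axis of jamb_block and the y axis of fixture, either way round below 0.1 rad and x of cover_bore in the frame of jamb_bore between -0.0025 and 0.0025 m and z of cover_bore in the frame of jamb_bore between -0.0025 and 0.0025 m and y of cover_bore in the frame of jamb_bore between -0.0035 and 0.0035 m and angle between the y axis of cover_bore and the y axis of jamb_bore, either way round below 0.06 rad and contact force between the fingers and cover above 1 N and contact force between each of the arm, the fingers and jamb_block below 0.5 N and contact force between cover and fixture below 0.3 N and contact force between cover and jamb_block below 5 N and linear speed of cover below 0.015 m/s and angular speed of cover below 0.2 rad/s and angle between cover's own z axis and vertical below 0.15 rad); the arm keeps its last pose, push and grip.
It fails at once if a bystander is pushed more than 30 mm (distance of any of tape_roll, timer, vial from where it was at the start of the episode above 0.03 m).
It also fails if it takes over 64 s, if anything falls off the work surface, if the arm or the gripper's body presses on something with over 40 N, if the wrist force passes 120 N, or if a joint passes its speed limit or range.

## Working session

There is one attempt and no reset: what is moved stays moved. The work goes in short steps, Python scripts to look and compute and a shell command to move; the robot and the scene stay as the last step left them, time stands still between calls to the robot, and variables do not carry over. Pictures are saved under pics/ and viewed, about 8 in all and at most 12, crops included, and the job is handed in when it is done.

```bash
mkdir -p pics
cat > h.py <<'E'
from bench import ctrl
import numpy as np, cv2
from scipy.spatial.transform import Rotation as Ro
def cloud(im):
    z=im["range_z"]; K=im["K"]; v,u=np.indices(z.shape)
    c=np.stack([(u-K[0,2])/K[0,0]*z,(v-K[1,2])/K[1,1]*z,z],-1)
    P=(c-im["t"])@im["R"]; P[z<=0]=np.nan
    return P
def get(n,save=None):
    im=ctrl.get_image(n); 
    if save: cv2.imwrite("pics/"+save,im["color"][:,:,::-1]); np.savez("pics/"+save+".npz",**im)
    return im
def load(s): return dict(np.load("pics/"+s+".npz"))
E
python3 - <<'E'
from h import *
a=get("top","top0.png");b=get("side","side0.png")
cv2.imwrite("pics/a.png",np.vstack([a["color"],b["color"]])[:,:,::-1])
s=ctrl.get_state();print(s["time"],s["position"],s["tool_rot"],s["grip_width"],s["ft_force"])
for i in(a,b):print(i["K"],(-i["R"].T@i["t"]),i["R"])
E
```

```text
0.1 [ 0.18053556 -0.62389161  0.22155834] [-3.10874021e+00 -4.40977568e-01  5.81642252e-04] 0.9988691956349717 [-0.62017576 -0.1760334   0.01223586]
[[373.93995824   0.         253.85914644]
 [  0.         373.93995824 186.68115264]
 [  0.           0.           1.        ]] [0.37367576 0.02547177 1.11732206] [[ 0.02819178 -0.99940784  0.01972796]
 [-0.9850616  -0.0311303  -0.16936514]
 [ 0.16987899 -0.01465855 -0.9853559 ]]
[[356.86438608   0.         255.6696778 ]
 [  0.         356.86438608 191.17402673]
 [  0.           0.           1.        ]] [0.45064164 0.73678399 0.62973889] [[-9.93098847e-01 -1.17280159e-01  2.11605298e-04]
 [-7.11430273e-02  6.00984875e-01 -7.96087840e-01]
 [ 9.32381372e-02 -7.90608970e-01 -6.05181052e-01]]
```

View pics/top0.png

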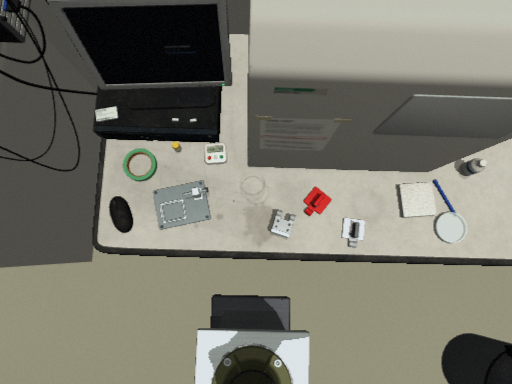

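View pics/side0.png

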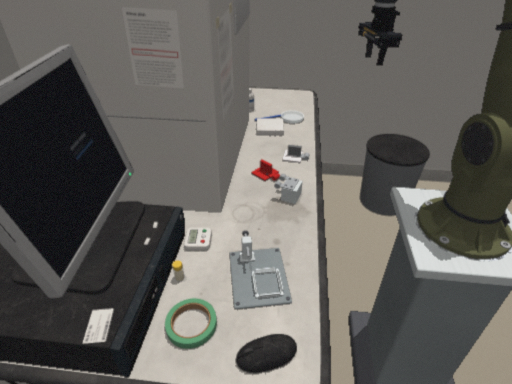

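Run:
```python
from h import *
a=load("top0.png");P=cloud(a);b=load("side0.png")
for n,(u,v) in dict(fix=(182,204),post=(200,190),jamb=(283,224),cover=(353,230),red=(317,200),timer=(215,153),vial=(176,146),cab=(249,166)).items():
    w=P[v-22:v+22,max(u-22,0):u+22].reshape(-1,3); print(n,P[v,u].round(3))
for n,(u0,u1,v0,v1) in dict(jamb=(265,302,203,245),cover=(335,372,212,252),red=(300,335,183,220)).items():
    w=P[v0:v1,u0:u1].reshape(-1,3)
    for lo,hi in((.006,.03),(.03,.044),(.044,.08)):
        q=w[(w[:,2]>lo)&(w[:,2]<hi)]
        if len(q)>5:
            r=cv2.minAreaRect((q[:,:2]*1000).astype(np.float32)); print(n,lo,len(q),q.mean(0).round(3),np.round(r[0]),np.round(r[1]),round(r[2],1))
c=a["color"][120:250,105:375]
d=b["color"][130:310,190:350]
c=cv2.resize(c,None,fx=2.9,fy=2.9,interpolation=2); cv2.imwrite("pics/c.png",c[:,:,::-1])
```

```text
fix [0.505 0.22  0.015]
post [0.542 0.163 0.058]
jamb [ 0.452 -0.077  0.048]
cover [ 0.443 -0.283  0.028]
red [ 0.525 -0.175  0.045]
timer [0.663 0.129 0.018]
vial [0.672 0.242 0.051]
cab [0.626 0.026 0.019]
jamb 0.006 20 [ 0.439 -0.069  0.016] [464. -91.] [80. 90.] 74.1
jamb 0.03 32 [ 0.438 -0.063  0.041] [452. -74.] [54. 57.] 73.2
jamb 0.044 348 [ 0.453 -0.075  0.05 ] [456. -75.] [54. 66.] 73.1
cover 0.006 373 [ 0.441 -0.285  0.011] [ 437. -287.] [64. 83.] 84.0
cover 0.03 42 [ 0.446 -0.286  0.04 ] [ 445. -288.] [12. 41.] 85.5
cover 0.044 35 [ 0.444 -0.287  0.046] [ 445. -288.] [12. 40.] 79.5
red 0.006 361 [ 0.525 -0.176  0.01 ] [ 516. -170.] [64. 99.] 52.7
red 0.03 37 [ 0.526 -0.177  0.041] [ 528. -179.] [12. 43.] 51.8
red 0.044 32 [ 0.529 -0.179  0.046] [ 529. -179.] [11. 41.] 52.9
```

View pics/c.png

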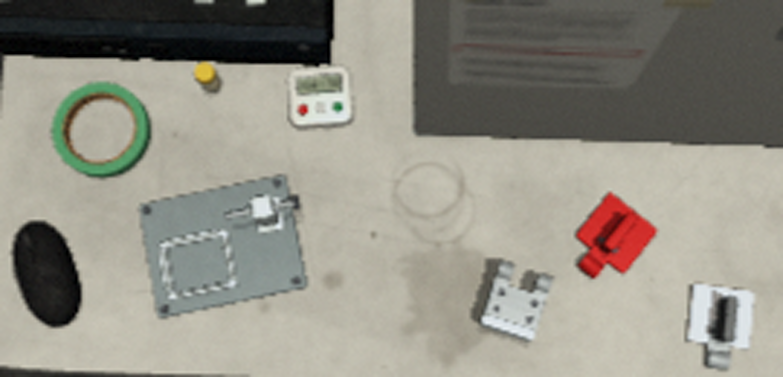

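```bash
cat >> h.py <<'E'
def to(x,y,z,yawdeg):
    """tool-frame shift (mm) and twist to reach target with tool-x yaw (deg)"""
    s=ctrl.get_state();R=Ro.from_rotvec(s["tool_rot"]).as_matrix()
    d=R.T@(np.array([x,y,z])-s["position"])*1000
    th=np.degrees(np.arctan2(R[1,0],R[0,0])); tw=(th-yawdeg+180)%360-180
    print("t",round(s["time"],2),"pos",s["position"].round(4),"th",th.round(2),"tilt",np.degrees(np.arccos(-R[2,2])).round(2),"shift",d.round(1),"twist",np.radians(tw).round(3),"w",round(s["grip_width"],3),"f",s["ft_force"].round(1),"q",s["joint_positions"].round(2))
E
python3 -m inch '[[1,40,-44,0,0],[1,40,-44,0,0],[1,40,-44,0,0],[1,40,-44,0,0],[1,40,-44,0,0]]'
python3 -c "
from h import *
to(.43,-.075,.22,-16.5)"
```

```text
time: 0.72
position: [0.3116, -0.3525, 0.2178]
tool_rot: [-3.107, -0.426, 0.005]
ft_force: [0.8, -0.4, -0.1]
grip_width: 1.0
t 0.72 pos [ 0.3116 -0.3525  0.2178] th 15.6 tilt 0.36 shift [ 188.7 -235.4   -1.2] twist 0.56 w 1.0 f [ 0.8 -0.4 -0.1] q [ 1.07 -0.04 -0.27  1.87 -0.01  1.32 -0.49]
```

```bash
python3 -m inch '[[1,38,-47,0,0.112],[1,32,-50,0,0.112],[1,27,-53,0,0.112],[1,20,-55,0,0.112],[1,14,-56,0,0.112]]' >/dev/null
python3 -m inch '[[1,0,0,0,0]]' >/dev/null
python3 - <<'E'
from h import *
to(.43,-.075,.22,-16.5)
w=get("wrist","w1.png"); print((-w["R"].T@w["t"]).round(3)); print(w["R"].round(2),w["K"][0])
E
```

```text
t 1.48 pos [ 0.4354 -0.0679  0.2178] th -17.05 tilt 0.27 shift [-3.1  8.4 -2.2] twist -0.01 w 1.004 f [ 0.6 -0.6  0. ] q [ 0.84 -0.12 -0.68  1.92 -0.08  1.32 -1.68]
[ 0.499 -0.088  0.38 ]
[[-0.29 -0.96 -0.  ]
 [-0.93  0.28  0.25]
 [-0.24  0.07 -0.97]] [316.25552598   0.         252.85531393]
```

View pics/w1.png

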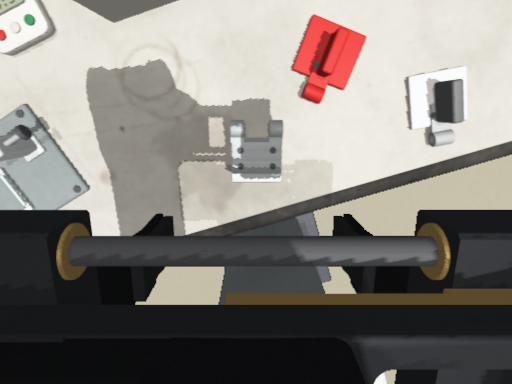

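```bash
cat >> h.py <<'E'
def rect(P,box,lo,hi):
    q=P.reshape(-1,3); q=q[(q[:,0]>box[0])&(q[:,0]<box[1])&(q[:,1]>box[2])&(q[:,1]<box[3])&(q[:,2]>lo)&(q[:,2]<hi)]
    r=cv2.minAreaRect((q[:,:2]*1000).astype(np.float32)); print(len(q),q.mean(0).round(4),np.round(r[0],1),np.round(r[1],1),round(r[2],1)); return q
def ext(q,yaw,pc=1):
    a=np.radians(yaw);X=q[:,:2]@np.array([[np.cos(a),-np.sin(a)],[np.sin(a),np.cos(a)]])
    return np.percentile(X,[pc,100-pc],axis=0)*1000
E
python3 - <<'E'
from h import *
w=load("w1.png");P=cloud(w)
q=rect(P,(.39,.53,-.14,-.01),.035,.075)
print(np.percentile(q[:,2],[5,50,95]))
for y in(-15,-16,-17,-18,-19,-20): e=ext(q,y,.5);print(y,e.round(1).tolist(),(e[1]-e[0]).round(1))
t=q[(q[:,2]>.045)&(q[:,2]<.051)]
rect(P,(.39,.53,-.14,-.01),.046,.051)
print("cover");c=rect(P,(.36,.53,-.36,-.22),.036,.06)
rect(P,(.36,.53,-.36,-.22),.006,.013)
E
```

```text
2651 [ 0.4526 -0.0758  0.0497] [455.3 -76.5] [54.  65.2] 73.1
[0.04585287 0.04956654 0.05496417]
-15 [[426.9, 16.9], [492.0, 70.8]] [65.1 53.9]
-16 [[426.2, 25.3], [490.9, 78.6]] [64.7 53.4]
-17 [[425.4, 33.1], [490.2, 86.6]] [64.8 53.5]
-18 [[424.1, 41.0], [488.9, 94.8]] [64.8 53.8]
-19 [[422.7, 48.7], [487.9, 103.2]] [65.2 54.5]
-20 [[421.1, 56.3], [486.9, 111.5]] [65.8 55.2]
2004 [ 0.4485 -0.0746  0.0491] [455.3 -76.6] [53.7 64.9] 72.9
cover
683 [ 0.4446 -0.2873  0.0431] [ 443.7 -288.5] [12.9 44.2] 83.3
2108 [ 0.45   -0.2814  0.009 ] [ 470.4 -281.9] [151.5  80.4] 18.3
```

```bash
python3 -m inch '[[1,10,2,40,0],[1,3,1,50,0],[1,0,0,50,0],[1,0,0,20,0],[1,0,0,0,0]]' >/dev/null
python3 - <<'E'
from h import *
to(.447,-.074,.018,-17)
w=get("wrist","w2.png");P=cloud(w)
q=rect(P,(.39,.53,-.14,-.01),.044,.075)
for y in(-16,-17,-18): e=ext(q,y,.5);print(y,e.round(1).tolist(),(e[1]-e[0]).round(1))
E
```

```text
t 2.15 pos [ 0.443  -0.0857  0.0523] th -17.65 tilt 0.34 shift [  0.4 -12.5  34.3] twist -0.011 w 0.997 f [-0.2 -0.1  0.2] q [ 0.81  0.11 -0.7   2.09  0.09  0.97 -1.82]
6901 [ 0.4614 -0.0803  0.0523] [451.2 -88.6] [105.3  66.1] 73.0
-16 [[426.3, -12.0], [491.0, 90.4]] [ 64.7 102.4]
-17 [[425.1, -3.9], [490.0, 98.5]] [ 64.9 102.4]
-18 [[423.9, 4.1], [489.1, 106.5]] [ 65.2 102.4]
```

```bash
python3 -m inch '[[1,0,-12,0,0],[1,0,0,15,0]]' >/dev/null
python3 -m inch '[[1,0,0,0,0]]' >/dev/null
python3 -c "
from h import *
to(.447,-.074,.018,-17)"
```

```text
t 2.58 pos [ 0.4495 -0.0752  0.0398] th -17.73 tilt 0.26 shift [-2.8 -0.4 21.8] twist -0.013 w 1.003 f [-0.3  0.3  0.5] q [ 0.79  0.14 -0.71  2.1   0.12  0.94 -1.87]
```

```bash
python3 -m inch '[[1,-3,0,12,-0.01],[1,0,0,9,0],[-1,0,0,0,0],[-1,0,0,0,0],[-1,0,0,0,0]]' 40
python3 -m inch '[[-1,0,0,0,0],[-1,0,0,0,0]]' >/dev/null
python3 -c "
from h import *
to(.447,-.074,.018,-17)"
```

```text
time: 3.2
position: [0.4467, -0.0745, 0.0176]
tool_rot: [3.102, -0.467, 0.002]
ft_force: [0.3, 0.0, -0.5]
grip_width: 0.743
t 3.45 pos [ 0.447  -0.0745  0.0178] th -17.12 tilt 0.28 shift [-0.1 -0.4 -0.2] twist -0.002 w 0.62 f [-0.4  0.3 -2.7] q [ 0.78  0.18 -0.71  2.12  0.15  0.89 -1.89]
```

```bash
python3 -m inch '[[-1,0,0,-20,0],[-1,0,0,-50,0],[-1,0,0,-50,0],[-1,0,0,-50,0],[-1,0,0,0,0]]'
python3 - <<'E'
from h import *
to(.43,.19,.2,12)
a=load("top0.png");P=cloud(a)
q=rect(P,(.40,.64,.09,.32),.003,.012)
print("walls");q=rect(P,(.44,.56,.15,.3),.0155,.03)
print("post");q=rect(P,(.5,.6,.12,.20),.062,.08)
E
```

```text
time: 4.08
position: [0.4433, -0.0733, 0.1895]
tool_rot: [3.103, -0.466, -0.01]
ft_force: [-0.2, 0.3, -3.2]
grip_width: 0.615
t 4.08 pos [ 0.4433 -0.0733  0.1895] th -17.09 tilt 0.4 shift [ -90.2 -247.7  -11.1] twist -0.508 w 0.615 f [-0.2  0.3 -3.2] q [ 0.85 -0.07 -0.71  1.94 -0.05  1.26 -1.71]
2025 [0.509  0.2199 0.0073] [519.9 204.8] [229.7 239.2] 89.9
walls
142 [0.4895 0.2418 0.019 ] [492.7 219.6] [ 61.6 129.1] 15.4
post
59 [0.538  0.1755 0.067 ] [540.5 165.6] [21.2 45.5] 14.3
```

```bash
python3 -m inch '[[-1,-20,-47,0,-0.1],[-1,-15,-49,0,-0.11],[-1,-10,-50,0,-0.11],[-1,-5,-51,0,-0.11],[-1,0,-51,0,-0.1]]' >/dev/null
python3 -m inch '[[-1,0,0,0,0],[-1,0,0,0,0]]' >/dev/null
python3 - <<'E'
from h import *
to(.42,.19,.2,12)
get("wrist","w3.png")
E
```

```text
t 4.95 pos [0.4047 0.1847 0.1783] th 14.09 tilt 1.29 shift [ 15.6  -1.4 -22.1] twist 0.037 w 0.618 f [ 0.1  0.4 -4.6] q [ 0.59 -0.07 -1.02  1.95 -0.07  1.26 -1.73]
```

View pics/w3.png

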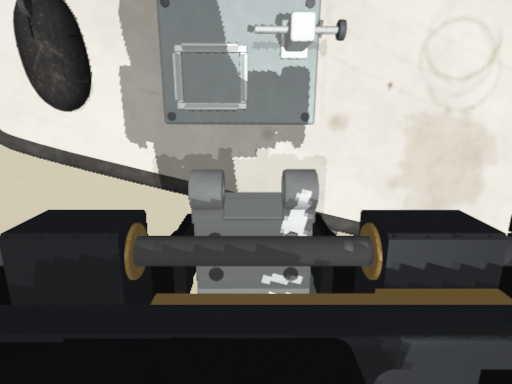

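Run:
```python
from h import *
w=load("w3.png");P=cloud(w)
def reg(u0,u1,v0,v1,lo,hi):
    q=P[v0:v1,u0:u1].reshape(-1,3); q=q[(q[:,2]>lo)&(q[:,2]<hi)]
    r=cv2.minAreaRect((q[:,:2]*1000).astype(np.float32));print(len(q),q.mean(0).round(4),np.round(r[0],1),np.round(r[1],1),round(r[2],1));return q
print("walls");wl=reg(165,255,38,115,.0165,.026);print(np.percentile(wl[:,2],[5,50,95]))
print("post");po=reg(280,325,5,45,.062,.075)
print("pin");pi=reg(245,284,15,45,.045,.062);
print("plate");pl=reg(150,335,0,130,.004,.013)
for y in (10,11,12,13,14,15): e=ext(wl,y,.3);f=ext(pl,y,.3);print(y,e.round(1).tolist(),(e[1]-e[0]).round(1),(f).round(1).tolist())
print("jamb");jb=reg(185,325,165,225,.15,.25); print(np.percentile(jb[:,2],[2,50,98]))
l=reg(196,310,195,222,.18,.215)
import scipy
c,_,_,_=np.linalg.lstsq(np.c_[l[:,:2],np.ones(len(l))],l[:,2],rcond=None);print("leaf slope",c)
```

```text
walls
1202 [0.4857 0.2483 0.0195] [483.8 246.7] [60.  70.2] 14.0
[0.01690671 0.01969648 0.02158827]
post
776 [0.5358 0.1771 0.0683] [536.1 176.8] [21.4 19.9] 13.5
pin
231 [0.53   0.2019 0.057 ] [530.2 201.9] [ 5.6 23.1] 14.4
plate
15994 [0.5031 0.225  0.0087] [502.  222.9] [114.7 155.7] 14.0
10 [[487.9, 122.9], [550.6, 194.5]] [62.7 71.6] [[473.9, 54.3], [593.0, 210.4]]
11 [[491.0, 114.1], [552.9, 185.2]] [61.9 71.1] [[477.0, 45.5], [594.2, 200.5]]
12 [[493.9, 105.2], [555.1, 175.8]] [61.2 70.6] [[479.9, 36.6], [595.3, 190.6]]
13 [[496.6, 96.4], [557.1, 166.5]] [60.6 70.1] [[482.3, 27.5], [596.5, 180.9]]
14 [[499.2, 87.3], [559.1, 157.2]] [59.9 70. ] [[483.9, 18.1], [597.7, 171.4]]
15 [[500.9, 77.7], [561.3, 148.1]] [60.5 70.4] [[484.9, 8.4], [599.8, 162.2]]
jamb
5820 [0.4305 0.1905 0.2048] [429.8 190.3] [31.9 71.3] 13.9
[0.16776116 0.20974595 0.21562148]
2533 [0.4264 0.1895 0.2044] [429.5 190.4] [14.1 49.8] 14.1
leaf slope [ 1.47955233  0.3752163  -0.4975403 ]
```

Run:
```python
from h import *
w=load("w3.png");P=cloud(w); s=ctrl.get_state();R=Ro.from_rotvec(s["tool_rot"]).as_matrix()
q=P[160:300,180:330].reshape(-1,3); t=(q-s["position"])@R*1000
t=t[(t[:,2]>-45)&(t[:,2]<-5)&(abs(t[:,1])<35)&(t[:,0]<50)&(t[:,0]>10)]
print(R.round(3).tolist())
print(len(t),np.percentile(t,[0.3,50,99.7],axis=0).round(1).tolist())
k=t[(t[:,0]>28)&(t[:,0]<39)&(abs(t[:,1])>15)]
print(np.percentile(k,[0.5,50,99.5],axis=0).round(1).tolist())
from scipy.optimize import least_squares
kk=k[k[:,2]<-28]
f=lambda p: np.hypot(kk[:,0]-p[0],kk[:,2]-p[1])-9
print(least_squares(f,[32,-27],loss="soft_l1").x, len(kk))
for lo,hi in((-60,-0),(0,60)):
    m=kk[(kk[:,1]>lo)&(kk[:,1]<hi)]; print(np.percentile(m[:,1],[1,99]))
l=t[(abs(t[:,1])<11)&(t[:,0]<21)&(t[:,0]>11)]
print("leaf z",np.percentile(l[:,2],[5,50,95]), np.polyfit(l[:,0],l[:,2],1))
```

```text
[[0.97, 0.243, -0.022], [0.243, -0.97, -0.004], [-0.022, -0.002, -1.0]]
6668 [[10.2, -34.0, -38.5], [20.2, 0.8, -31.9], [40.6, 34.5, -5.6]]
[[28.1, -25.8, -38.6], [34.0, 15.8, -36.7], [38.9, 27.5, -33.1]]
[ 31.6668395 -28.3864612] 1551
[-25.83287023 -15.05603944]
[15.096381   27.44852248]
leaf z [-32.34276404 -30.42556453  -8.16922561] [  2.00616444 -59.35606947]
```

```bash
python3 -m inch '[[-1,31,-14,0,0],[-1,31,-14,0,0],[-1,31,-14,20,0],[-1,0,0,30,0],[-1,0,0,0,0]]' >/dev/null
python3 -c "
from h import *
to(.4862,.2474,.06,14)"
```

```text
t 5.62 pos [0.4886 0.2384 0.1202] th 12.96 tilt 1.65 shift [ 1.3 -9.6 60.1] twist -0.018 w 0.617 f [-0.2  0.2 -2.7] q [ 0.38  0.36 -1.04  1.79  0.33  1.21 -2.1 ]
```

```bash
python3 -m inch '[[-1,1,-10,20,-0.018],[-1,0,0,20,0],[-1,0,0,15,0],[-1,0,0,0,0]]' >/dev/null
python3 -c "
from h import *
to(.4862,.2474,.042,14)"
```

```text
t 6.12 pos [0.4871 0.2462 0.0629] th 13.84 tilt 1.55 shift [-0.  -1.5 20.9] twist -0.003 w 0.617 f [-0.   0.1 -3.5] q [ 0.32  0.44 -1.    1.84  0.4   1.11 -2.16]
```

```bash
python3 -m inch '[[-1,0,-1.5,10,0],[-1,0,0,8,0],[-1,0,0,0,0]]' >/dev/null
python3 -c "
from h import *
to(.4862,.2474,.026,14)
get('top','top4.png');get('wrist','w4.png')"
```

```text
t 6.5 pos [0.4871 0.2477 0.0447] th 13.82 tilt 1.44 shift [-0.5 -0.1 18.7] twist -0.003 w 0.615 f [-0.5  0.8 -3.5] q [ 0.3   0.46 -0.98  1.85  0.43  1.08 -2.18]
```

```bash
python3 -m inch '[[-1,-0.5,0,6,0],[-1,0,0,6,0],[-1,0,0,4,0],[-1,0,0,0,0]]'
python3 -c "
from h import *
to(.4862,.2474,.026,14)"
```

```text
time: 7.1
position: [0.4871, 0.2478, 0.0287]
tool_rot: [3.109, 0.376, -0.033]
ft_force: [0.6, 0.4, -3.5]
grip_width: 0.619
t 7.1 pos [0.4871 0.2478 0.0287] th 13.8 tilt 1.32 shift [-0.9  0.1  2.7] twist -0.003 w 0.619 f [ 0.6  0.4 -3.5] q [ 0.29  0.48 -0.96  1.87  0.45  1.06 -2.19]
```

```bash
python3 -m inch '[[-1,-0.5,0,2,0],[-1,0,0,2,0],[-1,0,0,0,0]]'
python3 -c "
from h import *
to(.4862,.2474,.026,14)"
```

```text
time: 7.48
position: [0.4869, 0.248, 0.0266]
tool_rot: [3.108, 0.376, -0.032]
ft_force: [-0.0, -0.2, -3.5]
grip_width: 0.619
t 7.47 pos [0.4869 0.248  0.0266] th 13.8 tilt 1.32 shift [-0.8  0.4  0.6] twist -0.004 w 0.619 f [-0.  -0.2 -3.5] q [ 0.28  0.48 -0.96  1.87  0.45  1.05 -2.2 ]
```

```bash
python3 -m inch '[[-1,-0.5,0,2,0],[-1,0,0,2,0],[-1,0,0,0,0]]'
python3 -c "
from h import *
to(.4862,.2474,.026,14)"
```

```text
time: 7.85
position: [0.4873, 0.2482, 0.0266]
tool_rot: [3.106, 0.376, -0.029]
ft_force: [-0.1, 0.2, -3.9]
grip_width: 0.616
t 7.85 pos [0.4873 0.2482 0.0266] th 13.78 tilt 1.31 shift [-1.2  0.6  0.6] twist -0.004 w 0.616 f [-0.1  0.2 -3.9] q [ 0.28  0.48 -0.96  1.87  0.46  1.05 -2.2 ]
```

```bash
python3 -m inch '[[-1,0,0,4,0],[-1,0,0,4,0],[-1,0,0,0,0]]'
python3 -c "
from h import *
to(.4862,.2474,.026,14)"
```

```text
time: 8.22
position: [0.488, 0.2486, 0.0268]
tool_rot: [3.1, 0.374, -0.028]
ft_force: [-0.2, 0.7, -4.4]
grip_width: 0.619
t 8.22 pos [0.488  0.2486 0.0268] th 13.74 tilt 1.5 shift [-2.   0.8  0.8] twist -0.005 w 0.619 f [-0.2  0.7 -4.4] q [ 0.27  0.49 -0.96  1.87  0.46  1.06 -2.21]
```

```bash
python3 -m inch '[[1,0,0,0,0],[1,0,0,0,0],[1,0,0,0,0],[1,0,0,0,0]]'
python3 -m inch '[[1,0,0,-15,0],[1,0,0,-40,0],[1,0,0,-50,0],[1,-30,0,-50,0],[1,-40,0,-20,0]]'
python3 -m inch '[[1,-20,0,0,0],[1,0,0,0,0]]'
python3 - <<'E'
from h import *
to(.4863,.2474,.026,14)
get("wrist","w5.png")
E
```

```text
time: 8.72
position: [0.4885, 0.249, 0.026]
tool_rot: [3.101, 0.374, -0.027]
ft_force: [0.6, 0.0, 0.0]
grip_width: 0.959
time: 9.35
position: [0.4232, 0.237, 0.2094]
tool_rot: [3.105, 0.377, -0.031]
ft_force: [-0.4, -1.8, 1.4]
grip_width: 1.0
time: 9.6
position: [0.4027, 0.2334, 0.2128]
tool_rot: [3.1, 0.378, -0.021]
ft_force: [1.5, -0.2, 0.2]
grip_width: 1.0
t 9.6 pos [0.4027 0.2334 0.2128] th 13.91 tilt 1.31 shift [ 87.4   3.4 185.5] twist -0.002 w 1.0 f [ 1.5 -0.2  0.2] q [ 0.62 -0.04 -1.16  1.86 -0.03  1.32 -1.86]
```

View pics/w5.png

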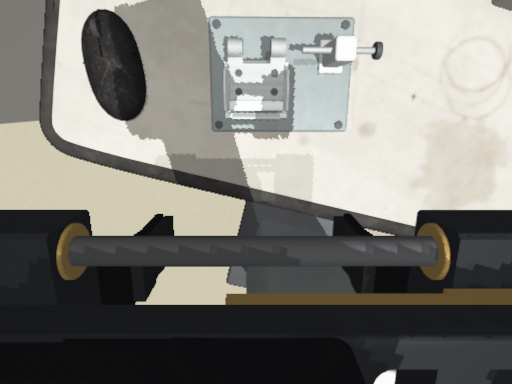

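```bash
cat >> h.py <<'E'
def measure_jamb(name):
    w=load(name);P=cloud(w)
    f=np.array([.4834,.2463,.008]);a=np.radians(14);Rf=np.array([[np.cos(a),-np.sin(a),0],[np.sin(a),np.cos(a),0],[0,0,1]])
    t=(P.reshape(-1,3)-f)@Rf*1000
    m=lambda x0,x1,y0,y1,z0,z1: t[(t[:,0]>x0)&(t[:,0]<x1)&(t[:,1]>y0)&(t[:,1]<y1)&(t[:,2]>z0)&(t[:,2]<z1)]
    l=m(-16,14,-20,20,40,60); c,*_=np.linalg.lstsq(np.c_[l[:,:2],np.ones(len(l))],l[:,2],rcond=None); print("leaf",len(l),"slope",c.round(4),"med",np.median(l[:,2]).round(2))
    fl=m(-42,-32,-95,45,-8,8); print("plate z",np.median(fl[:,2]).round(2))
    po=m(20,50,-95,-65,54,66); r=cv2.minAreaRect(po[:,:2].astype(np.float32)); print("post",np.round(r[0],1),np.round(r[1],1),round(r[2],1),np.median(po[:,2]).round(2))
    b=m(-40,60,-32,35,36,60); r=cv2.minAreaRect(b[:,:2].astype(np.float32));print("block",np.round(r[0],1),np.round(r[1],1),round(r[2],1))
    from scipy.optimize import least_squares
    for s in(-1,1):
        k=m(22,50,*( (-33,-10) if s<0 else (10,33)),46,60)
        o=least_squares(lambda p:np.hypot(k[:,0]-p[0],k[:,2]-p[1])-9,[35,46],loss="soft_l1").x
        print("knuckle",o.round(2),np.percentile(k[:,1],[1,99]).round(1))
    wl=m(-40,40,-45,45,9,14); r=cv2.minAreaRect(wl[:,:2].astype(np.float32));print("walls",np.round(r[0],1),np.round(r[1],1),round(r[2],1))
E
python3 -c "
from h import *
measure_jamb('w5.png')"
```

```text
leaf 1373 slope [ 9.05000e-02 -1.80000e-03  4.92889e+01] med 49.56
plate z 0.7
post [ 34.4 -80. ] [20.3 21.5] 89.8 60.42
block [12.6  0.7] [54.1 66.1] 89.7
knuckle [35.42 46.66] [-26.1 -12.4]
knuckle [35.59 46.54] [13.6 27.5]
walls [ 0.  -0.1] [70.8 59.7] 89.8
```

```bash
python3 -m inch '[[1,0,55,0,0.03],[1,-4,56,0,0.04],[1,-5,56,0,0.04],[1,-5,56,0,0.04],[1,-6,56,0,0.04]]' >/dev/null
python3 -c "
from h import *
to(.43,-.28,.2,-6.7)"
```

```text
t 10.28 pos [ 0.4364 -0.0461  0.2173] th 3.5 tilt 0.89 shift [-20.5 232.8  20.3] twist 0.178 w 1.0 f [ 1.1 -0.2 -0.4] q [ 0.87 -0.13 -0.77  1.92 -0.08  1.33 -1.38]
```

```bash
python3 -m inch '[[1,-9,55,0,0.045],[1,-9,55,0,0.045],[1,-8,55,0,0.045],[1,-6,55,0,0.045],[1,0,0,0,0]]' >/dev/null
python3 - <<'E'
from h import *
to(.444,-.288,.014,-6.7)
w=get("wrist","w6.png");P=cloud(w)
c=rect(P,(.36,.53,-.36,-.22),.038,.05)
for y in(-5,-6,-7,-8): e=ext(c,y,.5);print(y,e.round(1).tolist(),(e[1]-e[0]).round(1))
c=rect(P,(.36,.53,-.36,-.22),.0055,.011)
E
```

```text
t 10.9 pos [ 0.4027 -0.2796  0.2158] th -7.53 tilt 0.89 shift [ 44.7   1.1 201.3] twist -0.015 w 0.999 f [-0.5  1.  -0. ] q [ 1.07  0.01 -0.53  1.82  0.02  1.32 -1.16]
473 [ 0.4444 -0.2894  0.0444] [ 443.5 -288.9] [11.4 43.5] 82.7
-5 [[445.3, -255.6], [488.8, -243.6]] [43.5 11.9]
-6 [[449.6, -247.0], [493.0, -235.6]] [43.5 11.4]
-7 [[453.7, -238.5], [497.1, -227.1]] [43.4 11.4]
-8 [[457.7, -230.3], [501.1, -218.5]] [43.5 11.8]
2361 [ 0.4506 -0.29    0.0086] [ 462.1 -263.7] [139.4  77.4] 61.2
```

View pics/w6.png

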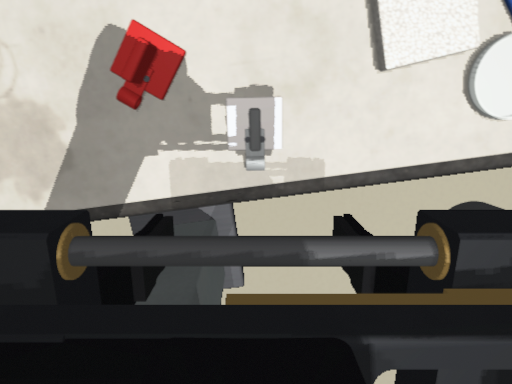

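```bash
python3 -m inch '[[1,25,1,20,0],[1,19,0,40,-0.01],[1,0,0,45,0],[1,0,0,30,0],[1,0,0,0,0]]' >/dev/null
python3 -c "
from h import *
to(.4435,-.2887,.016,-6.8)"
```

```text
t 11.57 pos [ 0.4527 -0.2776  0.0746] th -6.04 tilt 0.77 shift [-7.3 11.8 58.8] twist 0.013 w 0.998 f [-0.3  0.3 -0.5] q [ 0.99  0.25 -0.56  1.89  0.16  1.06 -1.3 ]
```

```bash
python3 -m inch '[[1,-7,12,15,0.013],[1,0,0,15,0],[1,0,0,0,0]]' >/dev/null
python3 - <<'E'
from h import *
to(.4435,-.2887,.016,-6.8)
E
```

```text
t 11.95 pos [ 0.4458 -0.2899  0.0452] th -6.75 tilt 0.63 shift [-2.1 -1.  29.3] twist 0.001 w 1.001 f [0.3 0.2 0.6] q [ 1.    0.28 -0.54  1.92  0.18  1.   -1.31]
```

```bash
python3 -m inch '[[1,-2,-1,14,0],[1,0,0,9,0],[1,0,0,5,0],[1,0,0,0,0]]' >/dev/null
python3 -c "
from h import *
to(.4435,-.2887,.016,-6.8)"
```

```text
t 12.45 pos [ 0.4442 -0.2891  0.0164] th -6.76 tilt 0.57 shift [-0.7 -0.3  0.4] twist 0.001 w 1.0 f [-0.3 -0.8  0.8] q [ 0.99  0.32 -0.53  1.94  0.21  0.94 -1.33]
```

```bash
python3 -m inch '[[-1,0,0,0,0],[-1,0,0,0,0],[-1,0,0,0,0],[-1,0,0,0,0],[-1,0,0,0,0]]' 35 >/dev/null
python3 -m inch '[[-1,0,0,0,0],[-1,0,0,0,0],[-1,0,0,0,0],[-1,0,0,0,0],[-1,0,0,0,0]]'
python3 -m inch '[[-1,0,0,-15,0],[-1,0,0,-35,0],[-1,0,0,-40,0],[-1,0,0,-40,0],[-1,0,0,-30,0]]'
python3 -c "
from h import *
to(.47,-.05,.2,14)
s=ctrl.get_state()"
```

```text
time: 13.7
position: [0.445, -0.2895, 0.0175]
tool_rot: [3.13, -0.185, -0.011]
ft_force: [-0.9, -0.1, 0.8]
grip_width: 0.136
time: 14.32
position: [0.4445, -0.287, 0.1823]
tool_rot: [3.134, -0.183, -0.018]
ft_force: [0.3, 0.3, -1.0]
grip_width: 0.133
t 14.32 pos [ 0.4445 -0.287   0.1823] th -6.69 tilt 0.67 shift [  -2.4 -238.3  -18.4] twist -0.361 w 0.133 f [ 0.3  0.3 -1. ] q [ 1.04  0.13 -0.56  1.78  0.08  1.26 -1.23]
```

```bash
python3 -m inch '[[-1,-4,-40,0,-0.03],[-1,-3,-50,0,-0.04],[-1,-1,-50,0,-0.04],[-1,1,-50,0,-0.04],[-1,3,-50,0,-0.04]]' >/dev/null
python3 -c "
from h import *
to(.47,.2,.2,14)"
```

```text
t 14.95 pos [ 0.4529 -0.0446  0.1884] th 4.1 tilt 0.56 shift [  34.5 -242.6  -13.9] twist -0.173 w 0.134 f [ 0.7  0.1 -0.7] q [ 0.85 -0.06 -0.78  1.93 -0.04  1.25 -1.42]
```

```bash
python3 -m inch '[[-1,3,-52,0,-0.045],[-1,4,-52,0,-0.045],[-1,5,-52,0,-0.045],[-1,6,-50,0,-0.04],[-1,-20,-45,0,0]]' >/dev/null
python3 -m inch '[[-1,-20,0,0,0],[-1,0,0,0,0],[-1,0,0,0,0]]' >/dev/null
python3 - <<'E'
from h import *
to(.47,.2,.2,14)
get("wrist","w7.png");get("side","s7.png")
measure_jamb("w7.png")
E
```

```text
t 15.95 pos [0.3883 0.2102 0.1908] th 15.19 tilt 0.94 shift [76.2 31.3 -8.3] twist 0.021 w 0.137 f [ 1.  -0.9 -1.8] q [ 0.6  -0.15 -1.06  1.95 -0.12  1.26 -1.73]
leaf 1637 slope [9.63000e-02 2.00000e-04 4.92859e+01] med 49.52
plate z 0.75
post [ 34.4 -80.2] [20.3 21.9] 88.9 60.41
block [11.9  0.5] [54. 65.] 89.9
knuckle [35.42 46.56] [-26.3 -12.4]
knuckle [35.42 46.51] [12.4 27.3]
walls [-4.4 -0.1] [71.  51.6] 89.7
```

View pics/w7.png

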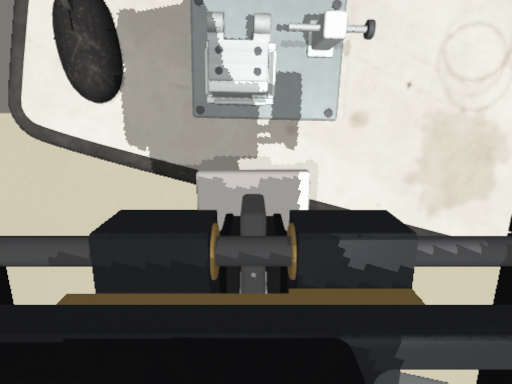

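```bash
cat >> h.py <<'E'
def measure_cover(name):
    w=load(name);P=cloud(w);s=ctrl.get_state();R=Ro.from_rotvec(s["tool_rot"]).as_matrix()
    t=(P.reshape(-1,3)-s["position"])@R*1000
    m=lambda x0,x1,y0,y1,z0,z1: t[(t[:,0]>x0)&(t[:,0]<x1)&(t[:,1]>y0)&(t[:,1]<y1)&(t[:,2]>z0)&(t[:,2]<z1)]
    p=m(16,45,-45,45,-2,18);r=cv2.minAreaRect(p[:,:2].astype(np.float32));print("plate",len(p),np.round(r[0],1),np.round(r[1],1),round(r[2],2),np.percentile(p,[.5,99.5],axis=0).round(1).tolist())
    f=m(26,33,-28,28,-2,18);c,*_=np.linalg.lstsq(np.c_[f[:,:2],np.ones(len(f))],f[:,2],rcond=None);print("plate top z",np.median(f[:,2]).round(2),"slope",c.round(3))
    b=m(10,30,-12,12,-35,-15);print("bar",len(b),np.percentile(b,[.5,50,99.5],axis=0).round(1).tolist())
E
python3 -c "
from h import *
measure_cover('w7.png')"
```

```text
plate 3378 [24.3  0.2] [64.1 16.7] 89.98 [[16.1, -31.1, -0.6], [32.5, 31.7, 13.3]]
plate top z 8.6 slope [ 0.341 -0.002 -1.216]
bar 814 [[10.0, -11.7, -29.8], [16.0, 0.5, -26.8], [20.5, 11.8, -15.3]]
```

```bash
cat >> h.py <<'E'
def goal(ox=-1.2,oy=0.2,oz=16.6,by=.45,bx=35.42,bz=53.8,yaw=14,dz=0):
    """TCP shift in tool frame to bring cover bore to jamb bore (+dz mm)"""
    s=ctrl.get_state();R=Ro.from_rotvec(s["tool_rot"]).as_matrix()
    k=s["position"]+R@np.array([ox-41,oy,oz-9])/1000
    a=np.radians(14);B=np.array([.4834+(np.cos(a)*bx-np.sin(a)*by)/1000,.2463+(np.sin(a)*bx+np.cos(a)*by)/1000,(bz+dz)/1000])
    th=np.arctan2(R[1,0],R[0,0]);tw=th-np.radians(yaw)
    c,sn=np.cos(a),np.sin(a);e=(k-B)*1000
    print("t",round(s["time"],2),"TCP",s["position"].round(4),"th",np.degrees(th).round(2),"shift",(R.T@(B-k)*1000).round(1),"twist",tw.round(3),"toolz",R[:,2].round(3),"err fixt",(c*e[0]+sn*e[1]).round(1),(-sn*e[0]+c*e[1]).round(1),e[2].round(1),"f",s["ft_force"].round(1),"w",round(s["grip_width"],3))
E
python3 - <<'E'
from h import *
w=load('w7.png');P=cloud(w);s=ctrl.get_state();R=Ro.from_rotvec(s["tool_rot"]).as_matrix()
t=(P.reshape(-1,3)-s["position"])@R*1000
f=t[(t[:,0]>22)&(t[:,0]<32)&(abs(t[:,1])<30)&(abs(t[:,1])>8)&(abs(t[:,2]-8.6)<1.2)]
c,*_=np.linalg.lstsq(np.c_[f[:,:2],np.ones(len(f))],f[:,2],rcond=None);print(len(f),c)
goal(dz=30)
E
```

```text
1308 [ 9.56417284e-03 -3.47717822e-04  8.21242577e+00]
t 16.05 TCP [0.3883 0.21   0.1906] th 15.16 shift [178.4 -11.7  99.6] twist 0.02 toolz [ 0.008 -0.013 -1.   ] err fixt -178.6 -13.8 99.0 f [-0.  -0.  -1.5] w 0.132
```

```bash
python3 -m inch '[[-1,40,-3,0,0.02],[-1,45,-3,0,0],[-1,45,-3,0,0],[-1,45,-3,15,0],[-1,0,0,20,0]]' >/dev/null
python3 -m inch '[[-1,0,0,0,0]]' >/dev/null
python3 -c "
from h import *
goal(dz=30)"
```

```text
t 16.8 TCP [0.5667 0.2585 0.1516] th 12.97 shift [-6.4 -9.3 59.9] twist -0.018 toolz [ 0.007 -0.016 -1.   ] err fixt 6.1 -8.4 60.1 f [-0.7 -0.8 -1.8] w 0.136
```

```bash
python3 -m inch '[[-1,-6,-9,20,-0.018],[-1,0,0,20,0],[-1,0,0,12,0],[-1,0,0,0,0]]' >/dev/null
python3 -c "
from h import *
goal(dz=25)"
```

```text
t 17.3 TCP [0.5572 0.2641 0.0974] th 14.08 shift [ 1.6 -1.7 10.8] twist 0.001 toolz [ 0.009 -0.019 -1.   ] err fixt -1.6 -1.5 10.8 f [ 0.2  0.  -0.6] w 0.133
```

Now a fine correction above the gap, then a look from all cameras before descending.

```bash
python3 -m inch '[[-1,1.7,-1.7,8,0],[-1,0,0,0,0]]' >/dev/null
python3 - <<'E'
from h import *
goal(dz=25)
w=get("wrist","w8.png");s=get("side","s8.png");t=get("top","t8.png")
c=s["color"][215:310,210:310];c=cv2.resize(c,None,fx=4,fy=4,interpolation=2)
d=t["color"][160:240,150:225];d=cv2.resize(d,(356,380),interpolation=2)
cv2.imwrite("pics/v8.png",np.hstack([c,d])[:,:,::-1])
E
```

```text
t 17.55 TCP [0.5593 0.2662 0.0898] th 14.05 shift [-0.9  0.1  3.2] twist 0.001 toolz [ 0.01  -0.018 -1.   ] err fixt 0.9 0.1 3.2 f [-0.2  0.7 -1.7] w 0.136
```

View pics/v8.png

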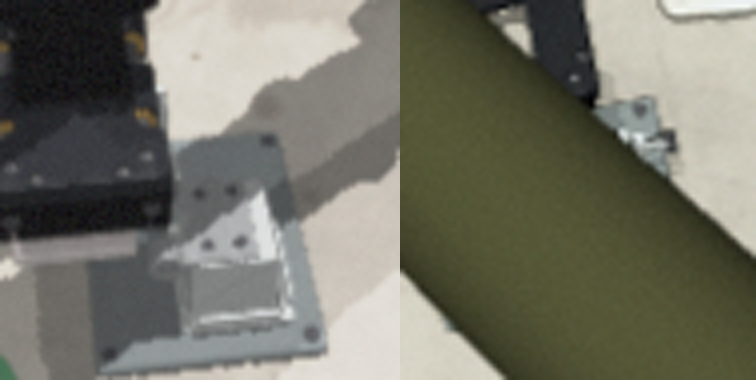

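View pics/w8.png

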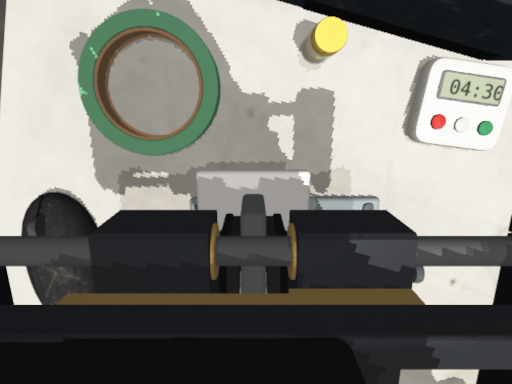

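```bash
python3 -m inch '[[-1,-1,0,8,0],[-1,0,0,4,0],[-1,0,0,0,0]]' >/dev/null
python3 -c "
from h import *
goal()"
```

```text
t 18.07 TCP [0.559  0.2661 0.0781] th 14.04 shift [-0.7 -0.3 16.4] twist 0.001 toolz [ 0.012 -0.018 -1.   ] err fixt 0.6 0.0 16.4 f [-0.5  0.7 -2.4] w 0.135
```

```bash
python3 -m inch '[[-1,-0.7,-0.2,5,0],[-1,0,0,3,0],[-1,0,0,0,0]]' >/dev/null
python3 -c "
from h import *
goal()"
```

```text
t 18.45 TCP [0.5583 0.2659 0.0694] th 14.04 shift [ 0.1 -0.1  7.7] twist 0.001 toolz [ 0.012 -0.018 -1.   ] err fixt -0.1 0.1 7.7 f [-0.2  0.2 -1.4] w 0.138
```

```bash
python3 -m inch '[[-1,0,-0.1,4,0],[-1,0,0,3,0],[-1,0,0,0,0],[-1,0,0,0,0]]' >/dev/null
python3 -c "
from h import *
goal()
w=get('wrist','w9.png');s=get('side','s9.png');measure_cover('w9.png')
P=cloud(w)
f=np.array([.4834,.2463,.008]);a=np.radians(14);Rf=np.array([[np.cos(a),-np.sin(a),0],[np.sin(a),np.cos(a),0],[0,0,1]])
t=(P.reshape(-1,3)-f)@Rf*1000
p=t[(t[:,2]>-4)&(t[:,2]<4)&(t[:,0]>50)&(t[:,0]<90)&(t[:,1]<-50)&(t[:,1]>-120)];print('fixplate',len(p),np.percentile(p,[1,50,99],axis=0).round(1).tolist())
p=t[(t[:,2]>-11)&(t[:,2]<-5)&(t[:,0]>110)&(t[:,0]<160)];print('desk',np.median(p[:,2]))
"
```

```text
t 18.95 TCP [0.5585 0.2659 0.0621] th 14.04 shift [-0.1  0.   0.4] twist 0.001 toolz [ 0.012 -0.017 -1.   ] err fixt 0.1 0.1 0.4 f [-0.1  1.3 -0.7] w 0.136
plate 3373 [24.3  0.4] [64.  16.6] 89.92 [[16.1, -30.9, -0.3], [32.5, 31.8, 13.8]]
plate top z 9.03 slope [ 3.600e-01 -1.000e-03 -1.363e+00]
bar 809 [[10.0, -11.8, -29.3], [16.0, 0.2, -26.3], [20.5, 11.8, -15.2]]
fixplate 313 [[69.5, -103.8, -3.8], [74.1, -80.0, -0.9], [75.1, -50.9, 1.4]]
desk -7.366339452366809
```

```bash
python3 -m inch '[[-1,0,0,0,0],[-1,0,0,0,0],[-1,0,0,0,0],[-1,0,0,0,0]]' >/dev/null
python3 - <<'E'
from h import *
goal();s=get("side","s10.png");P=cloud(s)
c=s["color"][225:310,205:305];c=cv2.resize(c,None,fx=7,fy=7,interpolation=2);cv2.imwrite("pics/v10.png",c[:,:,::-1])
f=np.array([.4834,.2463,.008]);a=np.radians(14);Rf=np.array([[np.cos(a),-np.sin(a),0],[np.sin(a),np.cos(a),0],[0,0,1]])
t=(P.reshape(-1,3)-f)@Rf*1000
m=lambda x0,x1,y0,y1,z0,z1: t[(t[:,0]>x0)&(t[:,0]<x1)&(t[:,1]>y0)&(t[:,1]<y1)&(t[:,2]>z0)&(t[:,2]<z1)]
print("leaf z",np.median(m(-5,18,-20,20,40,60)[:,2]))
p=m(48,115,20,45,25,50);print("cover plate side",len(p),np.percentile(p,[2,50,98],axis=0).round(1).tolist())
k=m(25,46,20,32,30,60);print("far knuckle",len(k),np.percentile(k,[2,50,98],axis=0).round(1).tolist())
E
```

```text
t 19.55 TCP [0.5587 0.266  0.0624] th 14.04 shift [-0.3  0.1  0.6] twist 0.001 toolz [ 0.013 -0.017 -1.   ] err fixt 0.3 0.1 0.6 f [-0.5  0.4 -1.9] w 0.133
leaf z 49.24150291803065
cover plate side 133 [[52.9, 27.9, 37.5], [82.4, 33.0, 43.4], [110.0, 35.4, 46.2]]
far knuckle 42 [[25.1, 21.3, 39.0], [32.8, 28.1, 47.7], [44.2, 30.4, 53.6]]
```

View pics/v10.png

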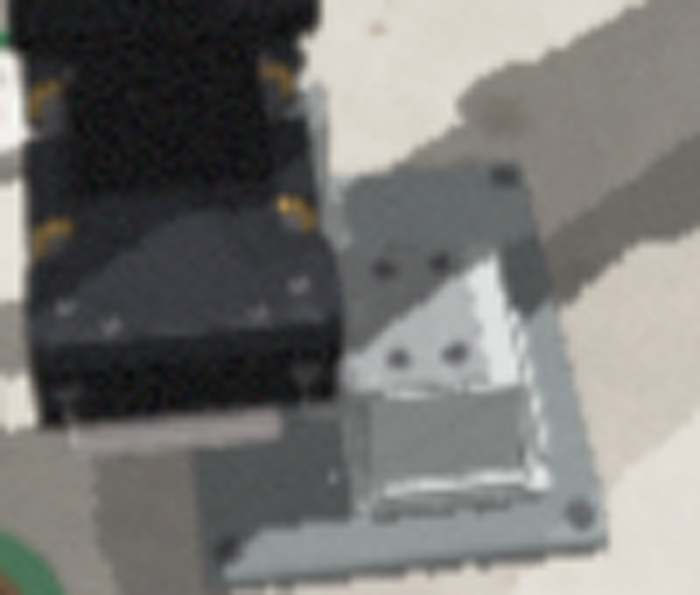

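```bash
python3 -c "
from h import *
goal();ctrl.close_job();goal()"
```

```text
t 19.6 TCP [0.5587 0.266  0.0623] th 14.04 shift [-0.3  0.1  0.6] twist 0.001 toolz [ 0.013 -0.017 -1.   ] err fixt 0.2 0.1 0.6 f [ 0.4 -0.5 -1.1] w 0.135
the job is handed in; nothing more can be done
the job is handed in; nothing more can be done
```

The jamb block is seated in the pocket with its knuckles on the pin's side and let go. The gripper is holding the cover level, its knuckle between the block's two knuckles. I handed the job in at 19.6 s of the 64 s allowed; no verdict is reported.

**Jamb block:** after release, its knuckle axis measured about 46 mm above the pocket floor and the hinge leaf's top about 49 mm, which is what a fully seated block gives. It sits about 0.5 mm off-centre in x and y.

**Cover:** its knuckle centre was within about 0.3 mm across, 0.1 mm along and 0.6 mm in height of the block's knuckle axis. The tool was tilted about 1.2°, and the grip width matched the bar. The wrist force stayed within its noise of about 1 N during the descent, so I saw no sign of contact.

**Checks that were weaker or disagreed:**
- **Knuckle not seen:** the gripper and the arm hid the cover's knuckle in every view. Its position comes from the plate and bar edges relative to the tool, and the side camera's view of the plate edge agreed to about 1 mm.
- **Height:** the two ways of working out the cover's height differed by about 0.5 mm, within the 2.5 mm tolerance.
- **Tilt check on the leaf:** a plane fitted to the block's top showed a false slope, because it took in both the leaf and the bare top behind it. I relied on the equal heights of the two knuckles instead.

I kept the arm away from the timer, vial and tape roll throughout; I did not re-measure their positions at the end.

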